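# Snap a shower screen into a brew group with the tamper

### The job

Fit the shower screen into the upturned brew group: rest it plug down and level in the open mouth on its spring catches and let go of it, then take the tamper and, only with that, press the screen straight down past the catches until it bottoms on its hidden seat, keeping a firm push of about 15 N on it there for a second and never pushing harder than 30 N. Then stand the tamper back upright in the middle of its round mat, let go, and leave the portafilter, wrench and screwdriver where they lie.

Things in the scene. Friction and masses are not known exactly. Their poses are not given: they have to be found in the camera images.
- screen_disc (a point): Shower screen, loose, about 80 g, standing on its plug on the bench: a disc 60 mm across and 12 mm thick (blue edge, flat perforated steel top face) with a snap plug under it. The point is on its axis at the disc's centre: 6 mm below the top face, 6 mm above the disc's underside, 34 mm above the plug's lower end. z axis up, out of the top face. Grip it by the disc's edge.
- screen_plug (a point): The centre of the lower end of the screen's steel snap plug, which is 28 mm long: 33 mm wide at this end, widening as a cone to 40 mm at 5 to 7 mm up, narrowing to a 34 mm neck from 10 mm up to the disc.
- group_mouth (a point): Brew group, a brass fitting fixed upside down on the bench: a round flange 100 mm wide and 22 mm high (bolt heads 5 mm above it) carries an upright tube of 56 mm outer and 42 mm inner diameter, open at the top, its rim 70 mm above the bench. The point is the centre of the mouth, level with the rim; z axis up.
- group_catches (a point): Point on the tube's axis 4 mm below the rim, level with four sprung steel balls that stick 3.5 mm into the bore. Laid in, the screen rests level on them, its disc's underside about 24 mm above the rim. Pushed down, it resists with a force rising to about 6 to 14 N over the first 2 to 4 mm, then falling; 5 to 10 mm down the balls snap in above the plug's widest part and it drops free to its seat.
- tamper_grip (a point): Tamper, loose, about 0.3 kg, standing on its mat: flat steel base 52 mm across and 14 mm thick, 22 mm neck, round dark wooden handle 30 mm across from 30 to 85 mm above its underside. The point is on its axis in the handle, 50 mm above the underside; z axis up along the handle.
- mat_top (a point): Round black rubber mat fixed on the bench, 90 mm across and 4 mm thick, the tamper's place. The point is the centre of its top.
- portafilter_bowl (a point): Portafilter, loose, to be left alone: open steel bowl 68 mm wide and 30 mm high with a black handle reaching 175 mm out along its x axis. The point is the centre of the bowl, 15 mm up.
- wrench_grip (a point): Steel wrench lying on the bench, to be left alone. The point is in its handle.
- screwdriver_grip (a point): Red-handled screwdriver lying on the bench, to be left alone. The point is in its handle.
- seat_range (a point): Point on the tube's axis 21.5 mm below the rim. The red seat ring on which the plug's lower end must bottom lies inside the tube somewhere from 4.5 mm above to 4.5 mm below this point, different each time and not measured: feel for it. It is a hard stop (some 15 N for each mm pushed). Home, the screen's disc stands clear of the rim by 2 to 11 mm.
Mind the look-alikes: they are no part of the job. Of the things that look like the part that bears mat_top, the larger one is meant.

How it is judged:
By the outcome, as a careful person would: the job done as asked, in the order asked, and still so for the second after the job is handed in, with the robot touching nothing.
It also fails if it takes over 69 s, if anything falls off the work surface, if the arm or the gripper's body presses on something with over 40 N, if the wrist force passes 120 N, or if a joint passes its speed limit or range.

### The arm

A 6-joint arm with a two-finger parallel gripper is mounted at the origin on the work surface. World frame = base frame: x ahead of the robot, y to its left, z up, the work surface at z = 0. Lengths are in m, angles in rad, forces in N, time in s.
With the tool pointing down it reaches from about 0.35 to 0.85 m from the base axis. Payload 8.1 kg.
Tool frame: the origin (TCP) lies at the centre of the arm's flange, where the gripper is bolted on; the fingertips stand 186 mm ahead of it and the grasp point (between the pads) lies 167 mm ahead of it; z points along the fingers, y is the line along which they close (so a half turn about z gives the same grasp; the last joint's range is limited). The gripper opens to 93 mm and grips with 3 to 60 N. Pads are 15 mm wide; open, the fingers measure 128 mm over their backs; the gripper's body (75 mm by 188 mm) begins 65 mm behind the grasp point.
Start: joints at [-1.346, 0.13, 1.488, -0, 1.523, -0.085], TCP at [0.183, -0.571, 0.405] pointing down, gripper open.
Joint ranges: [-2.96, 2.96], [-0.89, 2.26], [0.02, 2.5], [-1.34, 4.48], [0, 2.73], [-2.66, 2.66]. Speed limits (rad/s): [2.39, 2.39, 2.79, 3.14, 3.14, 3.14].

### API

Orientations are given as a rotation vector (axis times angle).
In Python, from plant import robot gives the robot as it stands.
- The arm moves only by the tool apply_moves, never from a script. Its argument "series" is a list of rows, each a list of 2 entries, a list of its own where there are three numbers: the shift along the tool's x, y, z in mm, then the turn, a rotation vector about the tool's x, y, z in rad. A call has 1 to 12 rows; each row shifts and turns the commanded pose from where the row before left it, along the tool's axes as they then stand; what a row does not reach is not made up. A row lasts 1/12 s, in which the tool goes at most 41.7 mm and 7.16 degrees, less where a joint would pass 70% of its speed; a pose out of reach is approached as far as the arm can. A call is refused whole if a number of a shift passes 41.7 or a number of a turn 0.125, either way. A call with a gripper value outside its range is refused whole. "claw" is the opening, from 0 (shut) to 1 (fully open), set as the call begins (left out, the last holds). The fingers move at their own pace and stop on an object; "newtons" is the grip in N (left out, the last holds). Time passes only in rows, so rows that do not move let the fingers close. It gives the time, the measured TCP pose, the force, the opening and the grip force at its end, in the units of the state.
- robot.read_state(): the state, without advancing time (a new reading comes with each control period).
- robot.read_camera(name): name is "side" or "top" or "wrist"; returns (picture, depth): 384x512x3 uint8, blue, green, red; 384x512 float32, m along the optical axis (not along the pixel's ray), 0 where there is no reading.
- robot.calibration(name): a dict with "fx", "fy", "cx", "cy" (pixels), "extrinsics" (4x4, takes a point from world to camera coordinates). Camera axes: x right, y down, z forward; pixel columns grow to the right and rows downward; lengths in m; the calibration is good to about 2 mm. A picture is of the moment at which its call begins: read the wrist's pose just before it. calibration takes no time and is no camera call; for the wrist camera it gives the pose at the moment of the call.
- robot.close_job(): hands the job in; it is judged then, once.
The state is a dict: "t": time; "q": joint angles; "dq": joint speeds; "joint_torque": joint torques, N m; "tool_pos": TCP position; "orientation": TCP orientation; "force": force on the tool from outside, world axes, zero at the start; "wrist_torque": the same for the moment, N m; "opening": finger opening in m; "gripper_force": force on a finger pad.
Only numpy, scipy, OpenCV 4.12 (cv2) and the standard library are available. Lean on these libraries where they do the work, as an engineer would, in place of code of your own. Each camera call takes 0.05 s, during which the arm holds its last target. There are 200 camera calls.

## Working session

There is one attempt and no reset: what is moved stays moved. The work goes in short steps, Python scripts to look and compute and a tool call to move; the robot and the scene stay as the last step left them, time stands still between calls to the robot, and variables do not carry over. Pictures are saved under pics/ and viewed, at most 12 in all, crops included, and the job is handed in when it is done.

Besides the shell and the picture viewer there is one more tool, called after "Request:" as a command line: name --argument value ..., lists and objects as JSON in quotes. apply_moves: Moves the arm, as the interface text tells. Its arguments: {"type":"object","properties":{"series":{"type":"array"},"claw":{"type":"number"},"newtons":{"type":"number"}},"required":["series"]}

```bash
ls; mkdir -p pics; python3 - <<'E'
from plant import robot
import cv2,numpy as np
s=robot.read_state()
print({k:np.round(v,4) for k,v in s.items()})
for n in("top","side"):
    im,d=robot.read_camera(n); cv2.imwrite(f"pics/{n}0.png",im); np.save(f"pics/{n}0.npy",d)
    c=robot.calibration(n); print(n,c["fx"],c["fy"],c["cx"],c["cy"],np.round(c["extrinsics"],4).tolist())
E
```

```text
pics
{'t': np.float64(0.0), 'q': array([-1.3464,  0.1312,  1.4892, -0.    ,  1.523 , -0.0854]), 'dq': array([-0.0014,  0.0003,  0.0005,  0.0016, -0.0003,  0.0006]), 'joint_torque': array([ 8.00000e-04, -5.59852e+01, -4.91749e+01,  7.66000e-02,
        3.52000e-02, -1.00000e-04]), 'tool_pos': array([ 0.1829, -0.5712,  0.4037]), 'orientation': array([-3.1022e+00, -4.8440e-01,  2.0000e-04]), 'force': array([-0.1388,  0.6068, -0.8216]), 'wrist_torque': array([ 0.0409,  0.0259, -0.0065]), 'gripper_force': np.float64(0.0), 'opening': np.float64(0.0928)}
top 404.79549802678315 404.79549802678315 253.2111462723053 193.26401877761762 [[-0.0045, -0.9994, 0.0343, 0.0304], [-0.9971, 0.0019, -0.0756, 0.5583], [0.0755, -0.0346, -0.9965, 1.0653], [0.0, 0.0, 0.0, 1.0]]
side 475.33747349377245 475.33747349377245 249.7702699369576 187.67860517363806 [[-0.999, -0.0388, -0.0215, 0.5628], [-0.0025, 0.5317, -0.8469, 0.0395], [0.0443, -0.846, -0.5313, 1.2504], [0.0, 0.0, 0.0, 1.0]]
```

View pics/top0.png

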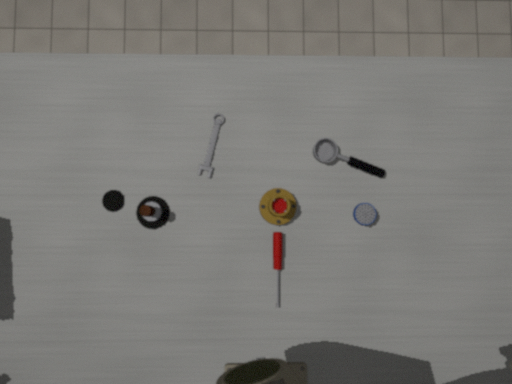

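View pics/side0.png

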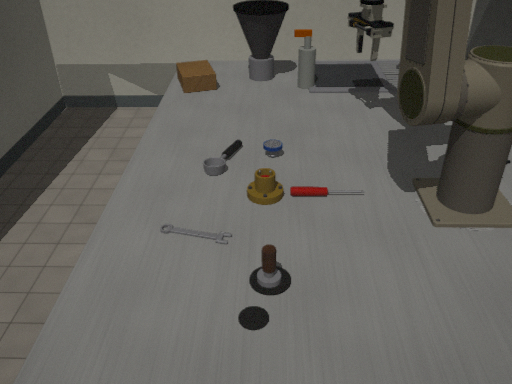

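The top view shows these, with look-alikes: 
- Screen: blue-edged disc at (365,214). The other round steel thing is the portafilter bowl at (325,151).
- Group: brass flange at (279,206).
- Tamper: on the larger mat at (153,212). A smaller look-alike mat is at (113,201).
- Leave alone: wrench (212,145), screwdriver (278,250).

I choose the blue-edged disc and the mat at (153,212), and check both in one close crop.

```bash
cat > h.py <<'E'
from plant import robot
import cv2,numpy as np
from scipy.spatial.transform import Rotation as R
def ray(c,u,v,z):
    """world point on the pixel's ray at height z"""
    E=np.array(c["extrinsics"]); A=E[:3,:3]; o=-A.T@E[:3,3]
    d=A.T@np.array([(u-c["cx"])/c["fx"],(v-c["cy"])/c["fy"],1])
    return o+d*(z-o[2])/d[2]
def proj(c,p):
    E=np.array(c["extrinsics"]); q=E[:3,:3]@p+E[:3,3]
    return np.array([c["fx"]*q[0]/q[2]+c["cx"],c["fy"]*q[1]/q[2]+c["cy"]])
def blob(mask,near=None):
    n,l,st,ce=cv2.connectedComponentsWithStats(mask.astype(np.uint8))
    return sorted([(int(st[i,4]),np.round(ce[i],1).tolist(),st[i,:4].tolist()) for i in range(1,n)],reverse=True)[:5]
def shot(n,name):
    s=robot.read_state(); c=robot.calibration(n); im,d=robot.read_camera(n)
    cv2.imwrite(f"pics/{name}.png",im); return s,c,im,d
E
python3 - <<'E'
from h import *
im=cv2.imread("pics/top0.png"); d=np.load("pics/top0.npy"); c=robot.calibration("top")
a=cv2.resize(im[185:240,90:190],None,fx=4,fy=4,interpolation=2); b=cv2.resize(im[185:240,255:385],None,fx=4,fy=4,interpolation=2)
x=np.zeros((a.shape[0]*2,520,3),np.uint8); x[:220,:400]=a; x[220:,:]=b; cv2.imwrite("pics/crop1.png",cv2.convertScaleAbs(x,alpha=1.3))
hsv=cv2.cvtColor(im,cv2.COLOR_BGR2HSV); 
for nm,m in dict(blue=(hsv[...,0]>100)&(hsv[...,0]<135)&(hsv[...,1]>60),brass=(hsv[...,0]>14)&(hsv[...,0]<32)&(hsv[...,1]>120),dark=im.max(2)<50).items():
    m[:100]=0;m[330:]=0
    print(nm,blob(m)[:4])
for n,u,v,z in(("screen",365,214,.04),("group",278,207,.022),("mat",153,212,.004),("handle",148,211,.085)):
    print(n,ray(c,u,v,z).round(4),d[v,u])
E
```

```text
blue [(50, [357.4, 216.2], [353, 205, 17, 21]), (8, [369.4, 166.4], [367, 165, 5, 4]), (7, [375.6, 215.6], [375, 213, 2, 6]), (7, [372.4, 221.4], [371, 220, 4, 4])]
brass [(752, [277.1, 206.4], [260, 189, 36, 35]), (3, [139.7, 213.0], [139, 212, 2, 3]), (2, [163.5, 215.0], [163, 215, 2, 1]), (1, [376.0, 172.0], [376, 172, 1, 1])]
dark [(453, [154.7, 213.2], [137, 197, 33, 32]), (332, [113.2, 200.4], [103, 191, 21, 20]), (295, [366.0, 167.1], [348, 157, 37, 20]), (41, [152.0, 211.1], [149, 207, 7, 9])]
screen [ 0.5012 -0.2668  0.04  ] 1.0713334
group [ 0.5212 -0.0376  0.022 ] 1.0541439
mat [0.5096 0.2981 0.004 ] 1.0302166
handle [0.5097 0.2934 0.085 ] 1.0043505
```

View pics/crop1.png

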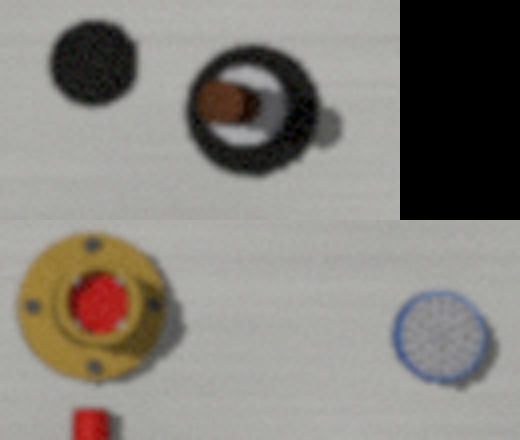

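The crop confirms it: blue-rimmed perforated disc at (365,214), and tamper on the larger mat at (153,212), with the smaller mat to its left. Next I work out the wrist camera's offset and the way to the screen.

```bash
cat >> h.py <<'E'
def go(p,yaw=None):
    """tool-frame shift (mm) and turn about tool z to bring the TCP to p (and tool x to yaw)"""
    s=robot.read_state(); T=R.from_rotvec(s["orientation"]); M=T.as_matrix()
    print("t",round(float(s["t"]),2),"tcp",s["tool_pos"].round(4),"tilt",(M[:2,2]*1000).round(1),"yaw",np.degrees(np.arctan2(M[1,0],M[0,0])).round(2),"shift",(M.T@(np.array(p)-s["tool_pos"])*1000).round(1))
E
python3 - <<'E'
from h import *
s=robot.read_state(); c=robot.calibration("wrist"); E=np.array(c["extrinsics"]); M=R.from_rotvec(s["orientation"]).as_matrix()
print("cam in tool",(M.T@(-E[:3,:3].T@E[:3,3]-s["tool_pos"])).round(4)); print((E[:3,:3]@M).round(3),c["fx"],c["cx"],c["cy"])
go([.501,-.267,.34])
E
```

```text
cam in tool [0.0772 0.0003 0.0204]
[[ 0.     1.    -0.   ]
 [-0.96  -0.    -0.279]
 [-0.279  0.     0.96 ]] 267.88222072906734 252.91827487534263 196.4087252633153
t 0.1 tcp [ 0.1829 -0.5712  0.4038] tilt [-0.3  1.6] yaw 17.75 shift [ 395.7 -192.6   64.2]
```

Request:
apply_moves --series '[[[33,-16,4],[0,0,0]],[[33,-16,4],[0,0,0]],[[33,-16,4],[0,0,0]],[[33,-16,4],[0,0,0]],[[33,-16,4],[0,0,0]],[[33,-16,4],[0,0,0]],[[33,-16,4],[0,0,0]],[[33,-16,4],[0,0,0]],[[33,-16,4],[0,0,0]],[[33,-16,4],[0,0,0]],[[33,-16,4],[0,0,0]],[[0,0,0],[0,0,0]]]' --claw 1 --newtons 15

```text
t: 1.1
tool_pos: [0.4781, -0.2886, 0.3593]
orientation: [-3.1, -0.492, -0.001]
force: [0.7, -0.1, -0.4]
opening: 0.0926
gripper_force: 0.0
```

```bash
python3 - <<'E'
from h import *
go([.501,-.267,.25])
s,c,im,d=shot("wrist","w1")
hsv=cv2.cvtColor(im,cv2.COLOR_BGR2HSV); m=(hsv[...,0]>100)&(hsv[...,0]<135)&(hsv[...,1]>70)
print(blob(m)[:4]); print("expect",proj(c,np.array([.501,-.267,.04])))
E
```

```text
t 1.1 tcp [ 0.4781 -0.2886  0.3593] tilt [0.1 3.1] yaw 18.02 shift [ 28.3 -13.1 109.4]
[(380, [241.4, 161.2], [214, 137, 53, 53]), (14, [487.8, 269.4], [485, 265, 6, 11]), (13, [462.0, 284.5], [459, 280, 6, 10]), (13, [360.2, 370.2], [357, 368, 8, 6])]
expect [241.40384211 164.11332076]
```

View pics/w1.png

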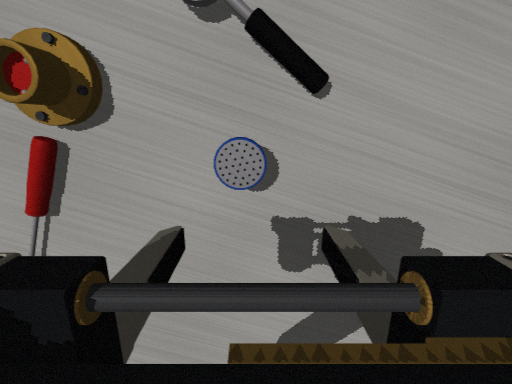

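The wrist picture shows the screen at about (240,163) with its blue rim complete, and the group at the upper left.

```bash
cat >> h.py <<'E'
def screen(im,c,z=.037,win=None):
    """centre of the blue edge's hull, cast at z"""
    hsv=cv2.cvtColor(im,cv2.COLOR_BGR2HSV); m=((hsv[...,0]>100)&(hsv[...,0]<135)&(hsv[...,1]>70)).astype(np.uint8)
    n,l,st,ce=cv2.connectedComponentsWithStats(m); i=1+st[1:,4].argmax()
    P=np.argwhere(l==i)[:,::-1].astype(np.float32)
    H=cv2.convexHull(P)[:,0]; W=np.array([ray(c,u,v,z)[:2] for u,v in H]).astype(np.float32)
    e=cv2.fitEllipse(W.reshape(-1,1,2)*1000)
    return np.array(e[0])/1000,np.array(e[1])
E
python3 - <<'E'
from h import *
im=cv2.imread("pics/w1.png"); c=robot.calibration("wrist")
for z in(.04,.036):print(screen(im,c,z))
p=screen(im,c,.038)[0]; go([*p,.201+.04])
E
```

```text
(array([ 0.49885565, -0.26759424]), array([59.2935257 , 59.69796371]))
(array([ 0.49817047, -0.26760391]), array([60.08641052, 60.49622726]))
t 1.15 tcp [ 0.4766 -0.2905  0.3596] tilt [-1.1  1.7] yaw 18.02 shift [ 28.  -14.8 118.6]
```

Request:
apply_moves --series '[[[14,-7,30],[0,0,0]],[[14,-8,30],[0,0,0]],[[0,0,0],[0,0,0]],[[0,0,0],[0,0,0]],[[0,0,0],[0,0,0]]]'

```text
t: 1.57
tool_pos: [0.4967, -0.2713, 0.3016]
orientation: [3.104, 0.484, -0.0]
force: [0.3, 0.7, 0.1]
opening: 0.093
gripper_force: 0.0
```

```bash
python3 - <<'E'
from h import *
for i in range(2):
    s,c,im,d=shot("wrist","w2%d"%i)
    p,e=screen(im,c,.038); print(p.round(4),e.round(1)); go([*p,.201])
E
```

```text
[ 0.5007 -0.2651] [59.8 61.2]
t 1.62 tcp [ 0.4969 -0.2716  0.3024] tilt [ 1.5 -1.5] yaw 17.7 shift [  5.5  -5.2 101.4]
[ 0.5008 -0.2651] [59.6 61.1]
t 1.67 tcp [ 0.4971 -0.2717  0.3028] tilt [ 2.3 -1.9] yaw 17.69 shift [  5.3  -5.4 101.8]
```

Request:
apply_moves --series '[[[3,-3,25],[0,0,0]],[[2.4,-2.3,25],[0,0,0]],[[0,0,25],[0,0,0]],[[0,0,24],[0,0,0]],[[0,0,0],[0,0,0]],[[0,0,0],[0,0,0]],[[0,0,0],[0,0,0]]]'

```text
t: 2.25
tool_pos: [0.5013, -0.2647, 0.2041]
orientation: [3.102, 0.483, 0.003]
force: [-0.4, -1.0, 1.5]
opening: 0.0927
gripper_force: 0.0
```

```bash
python3 - <<'E'
from h import *
s,c,im,d=shot("wrist","w3")
p,e=screen(im,c,.038); print(p.round(4),e.round(1),s["force"]); go([.5007,-.2651,.202])
E
```

```text
[ 0.5007 -0.2649] [59.3 64.4] [-0.39007415 -1.0363226   1.49603469]
t 2.3 tcp [ 0.5016 -0.2647  0.2045] tilt [ 3.3 -2.2] yaw 17.72 shift [-1.   0.1  2.5]
```

View pics/w3.png

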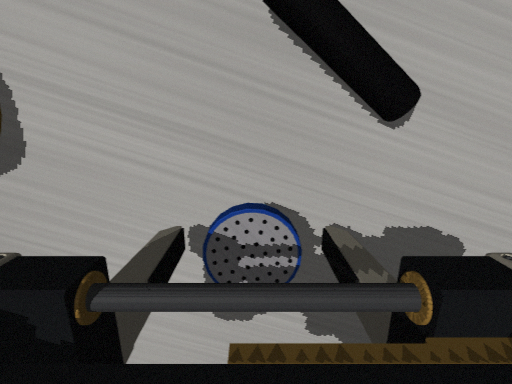

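The screen lies centred between the fingers at about (252,250). I close on it.

Request:
apply_moves --series '[[[-0.7,0,2],[0,0,0]],[[0,0,0],[0,0,0]],[[0,0,0],[0,0,0]]]'

```text
t: 2.55
tool_pos: [0.5003, -0.2641, 0.2008]
orientation: [3.103, 0.484, 0.002]
force: [-0.0, -0.6, -0.7]
opening: 0.0925
gripper_force: 0.0
```

Request:
apply_moves --series '[[[0,0,0],[0,0,0]],[[0,0,0],[0,0,0]],[[0,0,0],[0,0,0]],[[0,0,0],[0,0,0]],[[0,0,0],[0,0,0]],[[0,0,0],[0,0,0]],[[0,0,0],[0,0,0]],[[0,0,0],[0,0,0]]]' --claw 0 --newtons 20

```text
t: 3.22
tool_pos: [0.5, -0.2639, 0.1997]
orientation: [3.104, 0.485, -0.0]
force: [-0.2, -0.3, 0.1]
opening: 0.0596
gripper_force: 20.0
```

```bash
python3 - <<'E'
from h import *
print(robot.read_state()["opening"],robot.read_state()["gripper_force"]); go([.5212,-.0376,.33])
E
```

```text
0.0596100477048263 19.999949634075165
t 3.22 tcp [ 0.5    -0.2639  0.1997] tilt [-0.1 -0. ] yaw 17.75 shift [  89.2 -209.  -130.3]
```

Request:
apply_moves --series '[[[0,0,-30],[0,0,0]],[[0,0,-30],[0,0,0]],[[2,-20,-30],[0,0,0]],[[3,-30,-20],[0,0,0]],[[3,-35,0],[0,0,0]],[[3,-35,0],[0,0,0]],[[3,-35,0],[0,0,0]],[[3,-30,0],[0,0,0]],[[2,-24,0],[0,0,0]],[[0,0,0],[0,0,0]],[[0,0,0],[0,0,0]],[[0,0,0],[0,0,0]]]'

```text
t: 4.22
tool_pos: [0.4545, -0.0593, 0.3098]
orientation: [3.103, 0.485, 0.0]
force: [0.4, 0.6, -1.2]
opening: 0.0595
gripper_force: 20.0
```

```bash
python3 - <<'E'
from h import *
s,c,im,d=shot("wrist","w4"); np.save("pics/w4.npy",d)
s2,c2,im2,d2=shot("top","t4")
go([.5212,-.0376,.33])
hsv=cv2.cvtColor(im,cv2.COLOR_BGR2HSV)
print(blob((hsv[...,0]>14)&(hsv[...,0]<32)&(hsv[...,1]>120)),proj(c,np.array([.5212,-.0376,.07])))
E
```

```text
t 4.32 tcp [ 0.4546 -0.0599  0.3098] tilt [ 0.1 -0.3] yaw 17.69 shift [ 70.3  -1.  -20.2]
[(7352, [333.9, 352.3], [156, 337, 343, 28]), (6012, [250.0, 121.0], [200, 70, 101, 106]), (621, [361.1, 298.2], [348, 271, 23, 54]), (614, [144.8, 298.0], [136, 270, 23, 56]), (2, [510.5, 104.0], [510, 104, 2, 1])] [251.87831151 127.85302305]
```

View pics/w4.png

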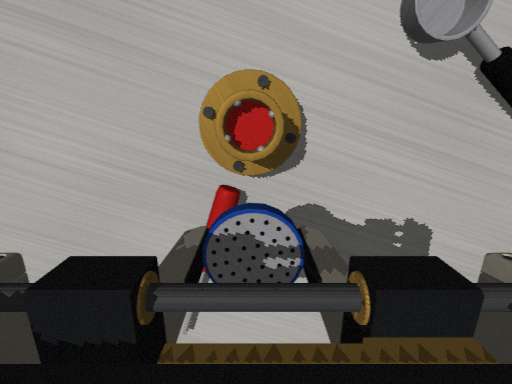

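The view shows the group's mouth at about (251,124) with the red seat inside and four balls. The screen is held straight at about (253,250).

```bash
cat >> h.py <<'E'
def cloud(c,d):
    E=np.array(c["extrinsics"]); v,u=np.mgrid[:384,:512]
    P=np.stack([(u-c["cx"])/c["fx"]*d,(v-c["cy"])/c["fy"]*d,d],-1)
    return (P-E[:3,3])@E[:3,:3]
def ell(mask,c,z):
    """centre and axes of a mask's outer contour cast at z"""
    K=max(cv2.findContours(mask.astype(np.uint8),0,1)[0],key=cv2.contourArea)[:,0]
    W=np.array([ray(c,u,v,z)[:2] for u,v in K],np.float32)*1000
    e=cv2.fitEllipse(cv2.convexHull(W)); return np.round(e[0],2),np.round(e[1],1)
E
python3 - <<'E'
from h import *
im=cv2.imread("pics/w4.png"); d=np.load("pics/w4.npy"); c=robot.calibration("wrist")
hsv=cv2.cvtColor(im,cv2.COLOR_BGR2HSV); br=(hsv[...,0]>14)&(hsv[...,0]<32)&(hsv[...,1]>110)
W=cloud(c,d); z=W[...,2]; near=(np.hypot(W[...,0]-.5212,W[...,1]+.0376)<.07)&(d>0)
br=br&near
rim=near&(z>.055)&(z<.08); print("rim z",np.median(z[rim]),rim.sum(),ell(rim,c,.07))
print("flange",np.median(z[br&(z<.04)]),ell(br|(near&(z>.017)),c,.022))
rd=((hsv[...,0]<8)|(hsv[...,0]>172))&(hsv[...,1]>150)&(np.hypot(*(np.mgrid[:384,:512]-np.array([124,251])[:,None,None]))<50)
P=W[rd&(d>0)]; print("red",len(P),np.median(P,0),"z pct",np.percentile(P[:,2],[5,25,50,75,95]))
s=robot.read_state();print("screen",screen(im,c,s["tool_pos"][2]-.167+.003), "tcp",s["tool_pos"])
c=robot.calibration("top"); im=cv2.imread("pics/top0.png"); d=np.load("pics/top0.npy"); hsv=cv2.cvtColor(im,cv2.COLOR_BGR2HSV); br=(hsv[...,0]>14)&(hsv[...,0]<32)&(hsv[...,1]>110);br[330:]=0;br[:100]=0;br[:,:200]=0
br=cv2.morphologyEx(br.astype(np.uint8),cv2.MORPH_CLOSE,np.ones((5,5)));print("top flange",ell(br,c,.022))
E
```

```text
rim z 0.06915730905608698 1987 (array([521.76, -35.41]), array([54.6, 54.7]))
flange 0.021525565217722083 (array([ 258.69, -117.83]), array([387. , 599.8]))
red 1792 [ 0.5221156  -0.03559196  0.05119434] z pct [0.05001273 0.05073602 0.05119434 0.05161428 0.05233355]
screen (array([ 0.45413373, -0.06040239]), array([62.00498962, 64.24461365])) tcp [ 0.45456715 -0.05989884  0.30978684]
top flange (array([523.36, -36.53]), array([95.2, 95.5]))
```

```bash
python3 - <<'E'
from h import *
go([.5219,-.0357,.290])
E
```

```text
t 4.32 tcp [ 0.4546 -0.0599  0.3098] tilt [ 0.1 -0.3] yaw 17.69 shift [71.5 -2.6 19.8]
```

Request:
apply_moves --series '[[[24,-1,0],[0,0,0]],[[24,-1,0],[0,0,0]],[[23.5,-0.6,10],[0,0,0]],[[0,0,10],[0,0,0]],[[0,0,0],[0,0,0]],[[0,0,0],[0,0,0]],[[0,0,0],[0,0,0]],[[0,0,0],[0,0,0]]]'

```text
t: 4.98
tool_pos: [0.5213, -0.0353, 0.2903]
orientation: [3.104, 0.483, 0.001]
force: [0.3, -0.1, -0.7]
opening: 0.0594
gripper_force: 20.0
```

```bash
python3 - <<'E'
from h import *
s,c,im,d=shot("side","s5"); go([.5219,-.0357,.268])
s2,c2,im2,d2=shot("top","t5"); go([.5219,-.0357,.268])
a=cv2.resize(im[110:230,210:330],None,fx=4,fy=4,interpolation=2)
cv2.imwrite("pics/s5c.png",a)
E
```

```text
t 5.03 tcp [ 0.5214 -0.0352  0.2905] tilt [ 1.  -0.3] yaw 17.71 shift [ 0.3  0.6 22.5]
t 5.08 tcp [ 0.5215 -0.0351  0.2905] tilt [ 1.1 -0.2] yaw 17.71 shift [ 0.2  0.6 22.5]
```

View pics/s5c.png

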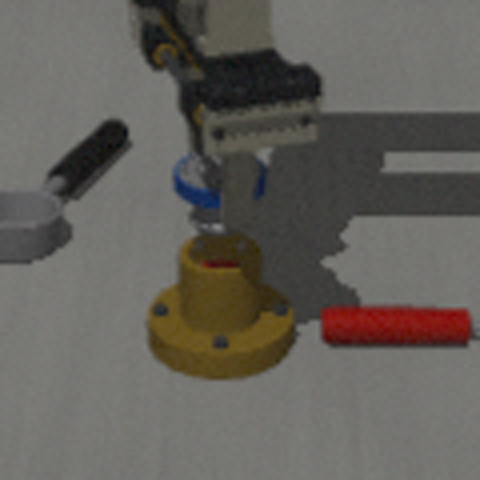

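The side crop shows the screen's blue edge centred at about u=220 and the tube at about u=221, so they line up across the view. I lower it.

Request:
apply_moves --series '[[[0.2,0.3,8],[0,0,0]],[[0,0,7],[0,0,0]],[[0,0,4],[0,0,0]],[[0,0,2],[0,0,0]],[[0,0,0],[0,0,0]],[[0,0,0],[0,0,0]],[[0,0,0],[0,0,0]]]'

```text
t: 5.67
tool_pos: [0.522, -0.035, 0.2689]
orientation: [3.104, 0.485, 0.0]
force: [-0.0, 0.5, -1.0]
opening: 0.0598
gripper_force: 20.0
```

Request:
apply_moves --series '[[[0,0,1],[0,0,0]],[[0,0,1],[0,0,0]],[[0,0,0],[0,0,0]],[[0,0,0],[0,0,0]]]'

```text
t: 6.0
tool_pos: [0.5219, -0.035, 0.2667]
orientation: [-3.104, -0.485, 0.0]
force: [0.7, -0.4, -1.0]
opening: 0.0591
gripper_force: 20.0
```

Request:
apply_moves --series '[[[0,0,1],[0,0,0]],[[0,0,0],[0,0,0]],[[0,0,0],[0,0,0]]]'

```text
t: 6.25
tool_pos: [0.5219, -0.035, 0.2657]
orientation: [-3.104, -0.485, 0.0]
force: [0.3, -0.4, -1.0]
opening: 0.0596
gripper_force: 20.0
```

```bash
python3 - <<'E'
from h import *
f=[]
for i in range(4):
    robot.read_camera("wrist"); f.append(robot.read_state()["force"])
print(np.round(f,1).tolist()); go([.5218,-.0355,.266])
E
```

```text
[[0.7, -0.1, -1.0], [0.8, -0.4, -0.7], [-0.8, -0.1, -1.1], [-0.4, 0.4, -0.4]]
t 6.45 tcp [ 0.5219 -0.035   0.2658] tilt [ 0. -0.] yaw 17.75 shift [-0.3  0.5 -0.2]
```

Request:
apply_moves --series '[[[0,0,1],[0,0,0]],[[0,0,0],[0,0,0]],[[0,0,0],[0,0,0]]]'

```text
t: 6.7
tool_pos: [0.5219, -0.0349, 0.2648]
orientation: [-3.104, -0.485, 0.0]
force: [-0.6, 1.1, -0.0]
opening: 0.0599
gripper_force: 20.0
```

```bash
python3 - <<'E'
from h import *
f=[]
for i in range(3):
    robot.read_camera("wrist"); f.append(robot.read_state()["force"])
print(np.round(f,1).tolist()); go([.5218,-.0355,.266])
s,c,im,d=shot("side","s6"); cv2.imwrite("pics/s6c.png",cv2.resize(im[110:230,210:330],None,fx=4,fy=4,interpolation=2))
E
```

```text
[[-1.3, 1.6, 0.6], [-0.6, 1.5, 0.7], [-1.5, 0.6, 0.6]]
t 6.85 tcp [ 0.5219 -0.0349  0.2648] tilt [-0.2  0.2] yaw 17.75 shift [-0.3  0.6 -1.2]
```

View pics/s6c.png

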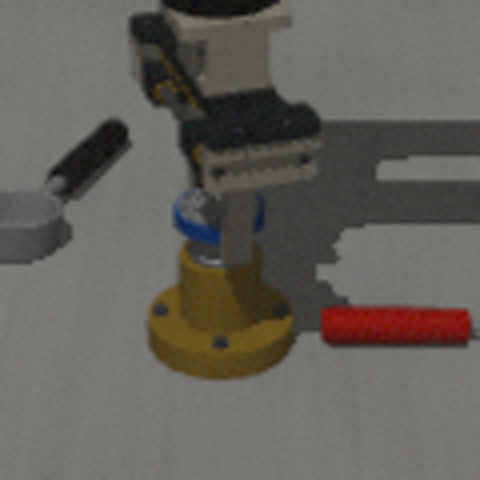

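The screen sits in the mouth, blue edge centred above the tube at about (219,212) in the crop. The force shows it just touching, with a slight sideways push toward −x +y. I ease half a millimetre that way, then check before letting go.

Request:
apply_moves --series '[[[-0.3,-0.5,0],[0,0,0]],[[0,0,0.2],[0,0,0]],[[0,0,0],[0,0,0]],[[0,0,0],[0,0,0]]]'

```text
t: 7.23
tool_pos: [0.5216, -0.0347, 0.2647]
orientation: [3.104, 0.485, 0.001]
force: [-0.0, -0.3, 0.1]
opening: 0.0596
gripper_force: 20.0
```

```bash
python3 - <<'E'
from h import *
f=[]
for i in range(4):
    robot.read_camera("wrist"); f.append(robot.read_state()["force"])
print(np.round(f,1).tolist()); go([.5218,-.0355,.266])
E
```

```text
[[-0.1, -0.5, 1.4], [-0.5, -0.2, 0.7], [-0.1, 0.9, 1.3], [-0.6, 0.5, 0.9]]
t 7.43 tcp [ 0.5216 -0.0347  0.2647] tilt [ 0.4 -0.2] yaw 17.75 shift [-0.1  0.9 -1.3]
```

Request:
apply_moves --series '[[[0,0,0],[0,0,0]],[[0,0,0],[0,0,0]],[[0,0,0],[0,0,0]],[[0,0,0],[0,0,0]],[[0,0,0],[0,0,0]],[[0,0,0],[0,0,0]]]' --claw 1

```text
t: 7.93
tool_pos: [0.5215, -0.0345, 0.2645]
orientation: [-3.104, -0.485, 0.0]
force: [1.1, -0.3, 0.1]
opening: 0.0917
gripper_force: 0.0
```

Request:
apply_moves --series '[[[0,0,-10],[0,0,0]],[[0,0,-30],[0,0,0]],[[0,0,-35],[0,0,0]],[[-30,0,-25],[0,0,0]],[[-40,0,0],[0,0,0]],[[0,0,0],[0,0,0]],[[0,0,0],[0,0,0]],[[0,0,0],[0,0,0]],[[0,0,0],[0,0,0]]]'

```text
t: 8.68
tool_pos: [0.4555, -0.0558, 0.365]
orientation: [3.104, 0.485, 0.001]
force: [0.2, 0.6, -0.4]
opening: 0.093
gripper_force: 0.0
```

```bash
python3 - <<'E'
from h import *
s,c,im,d=shot("wrist","w7"); W=cloud(c,d)
a=cv2.resize(im[40:240,150:350],None,fx=3,fy=3,interpolation=2); cv2.imwrite("pics/w7c.png",a)
m=(np.hypot(W[...,0]-.5216,W[...,1]+.0347)<.024)&(W[...,2]>.085)&(d>0)
P=W[m]; A=np.c_[P[:,:2]-P[:,:2].mean(0),np.ones(len(P))]; k=np.linalg.lstsq(A,P[:,2],rcond=None)[0]
print("n",m.sum(),"slope mrad",(k[:2]*1000).round(1),"z",k[2]); print(screen(im,c,.104)); go([.5098,.296,.40])
E
```

```text
n 2474 slope mrad [-0.6 -0.3] z 0.10489310484034861
(array([ 0.52168658, -0.03517951]), array([59.0591774 , 59.81217957]))
t 8.73 tcp [ 0.4556 -0.0558  0.3647] tilt [0.2 0.1] yaw 17.77 shift [ 159.  -318.4  -35.2]
```

View pics/w7c.png

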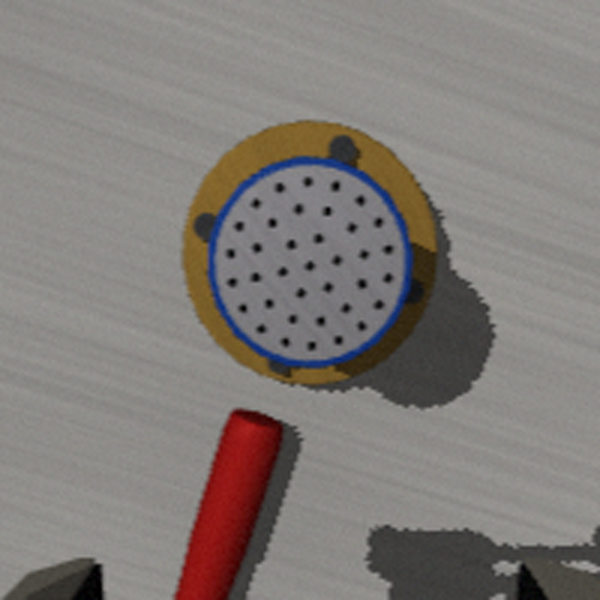

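The screen rests level in the mouth, its disc centred over the flange at about (310,262) in the crop. On to the tamper.

Request:
apply_moves --series '[[[12,-32,-4],[0,0,0]],[[12,-34,-4],[0,0,0]],[[12,-34,-4],[0,0,0]],[[12,-34,-3],[0,0,0]],[[12,-34,0],[0,0,0]],[[12,-34,0],[0,0,0]],[[12,-34,0],[0,0,0]],[[12,-34,0],[0,0,0]],[[12,-32,0],[0,0,0]],[[6,-16,0],[0,0,0]],[[0,0,0],[0,0,0]],[[0,0,0],[0,0,0]]]'

```text
t: 9.73
tool_pos: [0.4666, 0.283, 0.3786]
orientation: [3.103, 0.489, -0.003]
force: [0.0, -0.1, 0.1]
opening: 0.093
gripper_force: 0.0
```

Request:
apply_moves --series '[[[0,0,0],[0,0,0]],[[0,0,0],[0,0,0]],[[0,0,0],[0,0,0]]]'

```text
t: 9.98
tool_pos: [0.4667, 0.2807, 0.3795]
orientation: [3.104, 0.482, -0.0]
force: [-0.2, -0.9, 0.2]
opening: 0.0929
gripper_force: 0.0
```

```bash
python3 - <<'E'
from h import *
s,c,im,d=shot("wrist","w8"); np.save("pics/w8.npy",d); go([.5098,.296,.30])
W=cloud(c,d); z=W[...,2]; near=(np.hypot(W[...,0]-.5098,W[...,1]-.296)<.08)&(d>0)
for lo,hi in((.078,.095),(.03,.095),(.008,.025)):
    m=near&(z>lo)&(z<hi); print(lo,m.sum(),np.median(W[m],0).round(4) if m.any() else "")
m=near&(z>.078); print("handle top",ell(m,c,.085) if m.sum()>20 else "")
mm=(near&((im.max(2)<45)|(z>.008))); print("mat",ell(mm,c,.004))
m=near&(z>.008)&(z<.028); print("base",ell(m,c,.014) if m.sum()>20 else "", blob(m)[:2])
E
```

```text
t 10.03 tcp [0.4667 0.2808 0.3796] tilt [ 0.  -0.1] yaw 17.67 shift [45.7 -1.5 79.6]
0.078 676 [0.5099 0.3029 0.0884]
0.03 714 [0.5104 0.3029 0.0883]
0.008 621 [0.5203 0.3041 0.0176]
handle top (array([295.77, 230.55]), array([287.7, 789.5]))
mat (array([209.34, 189.42]), array([435.9, 949.7]))
base (array([509.1 , 302.81]), array([51.3, 51.6])) [(620, [247.6, 136.7], [226, 122, 41, 42]), (1, [233.0, 159.0], [233, 159, 1, 1])]
```

View pics/w8.png

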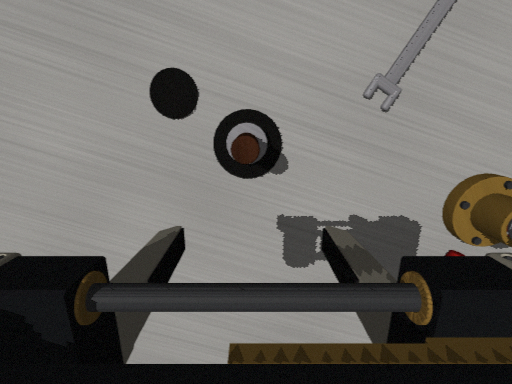

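The wrist picture shows the tamper on the large mat, handle top at about (245,149) and mat at about (248,144). The small mat at (174,93) is the look-alike.

```bash
cat >> h.py <<'E'
def tamper(im,c,d):
    W=cloud(c,d); z=W[...,2]; near=(np.hypot(W[...,0]-.5098,W[...,1]-.303)<.08)&(d>0)&(z<.12)
    print("handle top",ell(near&(z>.078),c,.089)); print("base",ell(near&(z>.012)&(z<.025),c,.018))
    m=near&((im.max(2)<48)|(z>.012)); n,l,st,ce=cv2.connectedComponentsWithStats((near&(im.max(2)<48)&(z<.012)).astype(np.uint8)); print("mat",ell(l==1+st[1:,4].argmax(),c,.004))
E
python3 - <<'E'
from h import *
c=robot.calibration("wrist"); tamper(cv2.imread("pics/w8.png"),c,np.load("pics/w8.npy")); go([.5098,.303,.3])
E
```

```text
handle top (array([509.73, 302.82]), array([28.9, 29.1]))
base (array([509.38, 302.88]), array([50.4, 51.1]))
mat (array([507.21, 300.81]), array([88. , 88.6]))
t 10.03 tcp [0.4667 0.2808 0.3796] tilt [ 0.  -0.1] yaw 17.67 shift [47.8 -8.1 79.6]
```

Request:
apply_moves --series '[[[24,-4,5],[0,0,0]],[[23.6,-4,15],[0,0,0]],[[0,0,30],[0,0,0]],[[0,0,30],[0,0,0]],[[0,0,30],[0,0,0]],[[0,0,25],[0,0,0]],[[0,0,15],[0,0,0]],[[0,0,0],[0,0,0]],[[0,0,0],[0,0,0]],[[0,0,0],[0,0,0]],[[0,0,0],[0,0,0]]]'

```text
t: 10.95
tool_pos: [0.5103, 0.3041, 0.2319]
orientation: [-3.103, -0.484, -0.005]
force: [0.2, 0.6, 0.4]
opening: 0.0932
gripper_force: 0.0
```

```bash
python3 - <<'E'
from h import *
go([.5096,.3028,.222])
E
```

```text
t 10.95 tcp [0.5103 0.3041 0.2319] tilt [3.2 1.6] yaw 17.73 shift [-1.1  1.   9.9]
```

Request:
apply_moves --series '[[[-0.8,0.8,9],[0,0,0]],[[0,0,0],[0,0,0]],[[0,0,0],[0,0,0]],[[0,0,0],[0,0,0]],[[0,0,0],[0,0,0]],[[0,0,0],[0,0,0]]]'

```text
t: 11.45
tool_pos: [0.5089, 0.3029, 0.2207]
orientation: [-3.104, -0.485, -0.0]
force: [-0.1, 0.4, 0.6]
opening: 0.0929
gripper_force: 0.0
```

```bash
python3 - <<'E'
from h import *
go([.5096,.3028,.222])
E
```

```text
t 11.45 tcp [0.5089 0.3029 0.2207] tilt [0.2 0.1] yaw 17.76 shift [ 0.7  0.3 -1.3]
```

Request:
apply_moves --series '[[[0.6,0.3,0],[0,0,0]],[[0,0,0],[0,0,0]],[[0,0,0],[0,0,0]],[[0,0,0],[0,0,0]],[[0,0,0],[0,0,0]],[[0,0,0],[0,0,0]],[[0,0,0],[0,0,0]],[[0,0,0],[0,0,0]],[[0,0,0],[0,0,0]],[[0,0,0],[0,0,0]],[[0,0,0],[0,0,0]],[[0,0,0],[0,0,0]]]' --claw 0 --newtons 55

```text
t: 12.45
tool_pos: [0.5095, 0.3028, 0.2205]
orientation: [-3.104, -0.485, -0.0]
force: [-0.0, -1.0, 0.8]
opening: 0.0294
gripper_force: 55.0
```

```bash
python3 - <<'E'
from h import *
print(robot.read_state()["wrist_torque"]); go([.5216,-.0347,.365])
E
```

```text
[0.02835524 0.00907707 0.01234902]
t 12.45 tcp [0.5095 0.3028 0.2205] tilt [0. 0.] yaw 17.75 shift [ -91.3  325.1 -144.5]
```

Request:
apply_moves --series '[[[0,0,-15],[0,0,0]],[[0,0,-30],[0,0,0]],[[0,0,-30],[0,0,0]],[[-7,25,-30],[0,0,0]],[[-10,35,-15],[0,0,0]],[[-11,38,-4],[0,0,0]],[[-11,38,0],[0,0,0]],[[-11,38,0],[0,0,0]],[[-11,38,0],[0,0,0]],[[-10,38,0],[0,0,0]],[[-10,36,0],[0,0,0]],[[-8,26,0],[0,0,0]]]'

```text
t: 13.45
tool_pos: [0.5193, -0.0244, 0.344]
orientation: [3.104, 0.483, -0.001]
force: [-0.7, -0.1, -2.9]
opening: 0.0294
gripper_force: 55.0
```

Request:
apply_moves --series '[[[-2.3,13,0],[0,0,0]],[[0,0,0],[0,0,0]],[[0,0,0],[0,0,0]],[[0,0,0],[0,0,0]],[[0,0,0],[0,0,0]],[[0,0,0],[0,0,0]],[[0,0,0],[0,0,0]]]'

```text
t: 14.03
tool_pos: [0.5216, -0.0336, 0.3445]
orientation: [-3.103, -0.487, 0.0]
force: [0.1, -0.2, -4.3]
opening: 0.0293
gripper_force: 55.0
```

```bash
python3 - <<'E'
from h import *
s,c,im,d=shot("side","s9"); cv2.imwrite("pics/s9c.png",cv2.resize(im[90:230,210:330],None,fx=4,fy=4,interpolation=2))
W=cloud(c,d)
f=[]
for i in range(3):
    robot.read_camera("wrist"); f.append(robot.read_state()["force"])
print(np.round(f,1).tolist()); go([.5216,-.035,.3265])
E
```

```text
[[0.1, 0.5, -3.6], [-0.3, -0.1, -3.6], [-0.1, -0.6, -2.7]]
t 14.23 tcp [ 0.5216 -0.0343  0.3446] tilt [0. 0.] yaw 17.78 shift [-0.3  0.7 18.1]
```

View pics/s9c.png

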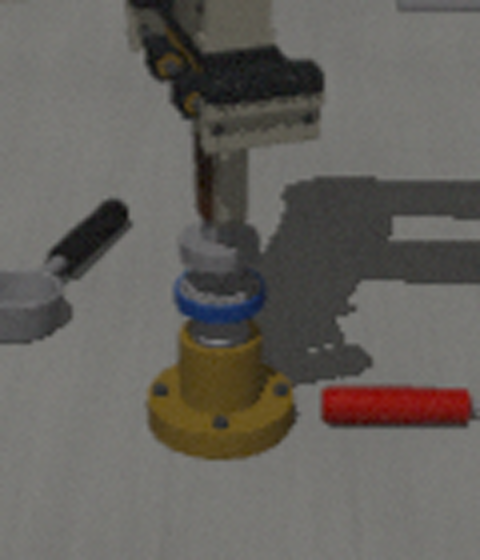

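The tamper base hangs upright and centred over the screen, base at (218,247) and blue edge at (220,293) in the crop. Free-hanging force z is about −3.2 N. I lower to contact.

Request:
apply_moves --series '[[[-0.2,0.4,6],[0,0,0]],[[0,0,6],[0,0,0]],[[0,0,4],[0,0,0]],[[0,0,2],[0,0,0]],[[0,0,2],[0,0,0]],[[0,0,1],[0,0,0]],[[0,0,0],[0,0,0]],[[0,0,0],[0,0,0]]]'

```text
t: 14.9
tool_pos: [0.5216, -0.0351, 0.3236]
orientation: [3.104, 0.485, 0.0]
force: [0.1, 1.1, -2.8]
opening: 0.0295
gripper_force: 55.0
```

Request:
apply_moves --series '[[[0,0,0.5],[0,0,0]],[[0,0,0.5],[0,0,0]],[[0,0,0.5],[0,0,0]],[[0,0,0.5],[0,0,0]],[[0,0,0],[0,0,0]],[[0,0,0],[0,0,0]]]'

```text
t: 15.4
tool_pos: [0.5216, -0.0351, 0.3216]
orientation: [3.104, 0.485, 0.0]
force: [-0.4, 0.3, -3.3]
opening: 0.0297
gripper_force: 55.0
```

Not touching yet; on in small steps.

Request:
apply_moves --series '[[[0,0,0.5],[0,0,0]],[[0,0,0.5],[0,0,0]],[[0,0,0],[0,0,0]],[[0,0,0],[0,0,0]]]'

```text
t: 15.73
tool_pos: [0.5217, -0.0351, 0.3211]
orientation: [3.104, 0.485, 0.001]
force: [-1.0, 0.2, 2.2]
opening: 0.0294
gripper_force: 55.0
```

Request:
apply_moves --series '[[[0,0,0.5],[0,0,0]],[[0,0,0.5],[0,0,0]],[[0,0,0],[0,0,0]],[[0,0,0],[0,0,0]]]'

```text
t: 16.07
tool_pos: [0.5219, -0.0351, 0.3204]
orientation: [3.104, 0.485, 0.002]
force: [-1.8, -0.2, 4.8]
opening: 0.0295
gripper_force: 55.0
```

Request:
apply_moves --series '[[[0,0,0.5],[0,0,0]],[[0,0,0.5],[0,0,0]],[[0,0,0],[0,0,0]],[[0,0,0],[0,0,0]]]'

```text
t: 16.4
tool_pos: [0.5219, -0.0351, 0.3199]
orientation: [3.103, 0.485, 0.002]
force: [-3.6, 0.0, 7.9]
opening: 0.0292
gripper_force: 55.0
```

Request:
apply_moves --series '[[[-0.3,-0.1,0.5],[0,0,0]],[[0,0,0.5],[0,0,0]],[[0,0,0],[0,0,0]],[[0,0,0],[0,0,0]]]'

```text
t: 16.73
tool_pos: [0.5215, -0.0351, 0.3181]
orientation: [3.104, 0.485, 0.002]
force: [-1.0, -0.1, 5.2]
opening: 0.0294
gripper_force: 55.0
```

Request:
apply_moves --series '[[[0,0,0.5],[0,0,0]],[[0,0,0.5],[0,0,0]],[[0,0,0],[0,0,0]],[[0,0,0],[0,0,0]]]'

```text
t: 17.07
tool_pos: [0.5208, -0.035, 0.3154]
orientation: [-3.103, -0.485, 0.003]
force: [-0.9, -0.1, -2.9]
opening: 0.0293
gripper_force: 55.0
```

Request:
apply_moves --series '[[[0,0,0.5],[0,0,0]],[[0,0,0.5],[0,0,0]],[[0,0,0],[0,0,0]],[[0,0,0],[0,0,0]]]'

```text
t: 17.4
tool_pos: [0.5211, -0.0351, 0.3152]
orientation: [-3.104, -0.485, 0.001]
force: [-0.6, -0.5, -3.3]
opening: 0.0295
gripper_force: 55.0
```

Request:
apply_moves --series '[[[0,0,1],[0,0,0]],[[0,0,1],[0,0,0]],[[0,0,0],[0,0,0]],[[0,0,0],[0,0,0]]]'

```text
t: 17.73
tool_pos: [0.5212, -0.0351, 0.3134]
orientation: [-3.104, -0.485, 0.0]
force: [0.4, 0.0, -3.7]
opening: 0.0295
gripper_force: 55.0
```

Request:
apply_moves --series '[[[0,0,1],[0,0,0]],[[0,0,1],[0,0,0]],[[0,0,0],[0,0,0]],[[0,0,0],[0,0,0]]]'

```text
t: 18.07
tool_pos: [0.5212, -0.0351, 0.3114]
orientation: [-3.104, -0.485, 0.0]
force: [-0.4, -0.3, -3.5]
opening: 0.0291
gripper_force: 55.0
```

Request:
apply_moves --series '[[[0,0,1],[0,0,0]],[[0,0,0.5],[0,0,0]],[[0,0,0],[0,0,0]],[[0,0,0],[0,0,0]]]'

```text
t: 18.4
tool_pos: [0.5212, -0.0351, 0.31]
orientation: [-3.104, -0.485, 0.0]
force: [-0.4, 0.3, -3.6]
opening: 0.0294
gripper_force: 55.0
```

Request:
apply_moves --series '[[[0,0,0.5],[0,0,0]],[[0,0,0.5],[0,0,0]],[[0,0,0],[0,0,0]],[[0,0,0],[0,0,0]]]'

```text
t: 18.73
tool_pos: [0.5212, -0.0351, 0.309]
orientation: [-3.104, -0.485, 0.0]
force: [0.1, 0.1, -4.2]
opening: 0.0292
gripper_force: 55.0
```

Request:
apply_moves --series '[[[0,0,0.5],[0,0,0]],[[0,0,0.5],[0,0,0]],[[0,0,0],[0,0,0]],[[0,0,0],[0,0,0]]]'

```text
t: 19.07
tool_pos: [0.5213, -0.0351, 0.3081]
orientation: [3.104, 0.485, 0.0]
force: [-0.7, -0.4, -2.6]
opening: 0.0295
gripper_force: 55.0
```

Request:
apply_moves --series '[[[0,0,0.5],[0,0,0]],[[0,0,0.5],[0,0,0]],[[0,0,0],[0,0,0]],[[0,0,0],[0,0,0]]]'

```text
t: 19.4
tool_pos: [0.5214, -0.0351, 0.3081]
orientation: [3.104, 0.485, 0.001]
force: [-3.4, 0.6, 6.5]
opening: 0.0293
gripper_force: 55.0
```

Hard stop felt at TCP z 0.308. I raise the push to about 15 N, which is a reading of about +12.

Request:
apply_moves --series '[[[-0.2,0,0.3],[0,0,0]],[[0,0,0.4],[0,0,0]],[[0,0,0],[0,0,0]],[[0,0,0],[0,0,0]]]'

```text
t: 19.73
tool_pos: [0.5213, -0.0351, 0.3081]
orientation: [3.104, 0.485, 0.002]
force: [-5.5, 1.6, 9.1]
opening: 0.0293
gripper_force: 55.0
```

```bash
python3 - <<'E'
from h import *
f=[]
for i in range(3):
    robot.read_camera("wrist"); f.append(robot.read_state()["force"])
print(np.round(f,1).tolist()); go([.5216,-.035,.3265])
E
```

```text
[[-4.3, 1.1, 10.3], [-4.1, 0.7, 9.6], [-4.4, 0.1, 10.0]]
t 19.88 tcp [ 0.5213 -0.0351  0.3081] tilt [ 1.4 -0.1] yaw 17.76 shift [  0.3   0.  -18.4]
```

Request:
apply_moves --series '[[[-0.5,-0.1,0.3],[0,0,0]],[[0,0,0.1],[0,0,0]],[[0,0,0],[0,0,0]]]'

```text
t: 20.13
tool_pos: [0.5211, -0.0351, 0.3081]
orientation: [3.104, 0.485, 0.004]
force: [-3.3, 2.0, 10.6]
opening: 0.0295
gripper_force: 55.0
```

Request:
apply_moves --series '[[[0,0,0],[0,0,0]],[[0,0,0],[0,0,0]],[[0,0,0],[0,0,0]],[[0,0,0],[0,0,0]]]'

```text
t: 20.47
tool_pos: [0.5211, -0.0351, 0.3081]
orientation: [3.104, 0.485, 0.004]
force: [-4.5, 0.9, 11.5]
opening: 0.0292
gripper_force: 55.0
```

Request:
apply_moves --series '[[[0,0,0],[0,0,0]],[[0,0,0],[0,0,0]],[[0,0,0],[0,0,0]],[[0,0,0],[0,0,0]]]'

```text
t: 20.8
tool_pos: [0.5211, -0.0351, 0.3081]
orientation: [3.104, 0.485, 0.004]
force: [-5.0, 1.9, 11.9]
opening: 0.0295
gripper_force: 55.0
```

Request:
apply_moves --series '[[[0,0,0],[0,0,0]],[[0,0,0],[0,0,0]],[[0,0,0],[0,0,0]],[[0,0,0],[0,0,0]],[[0,0,0],[0,0,0]],[[0,0,0],[0,0,0]]]'

```text
t: 21.3
tool_pos: [0.5211, -0.0351, 0.3081]
orientation: [3.104, 0.485, 0.004]
force: [-4.7, 1.6, 11.5]
opening: 0.0296
gripper_force: 55.0
```

Request:
apply_moves --series '[[[0,0,0.2],[0,0,0]],[[0,0,0],[0,0,0]],[[0,0,0],[0,0,0]],[[0,0,0],[0,0,0]],[[0,0,0],[0,0,0]],[[0,0,0],[0,0,0]],[[0,0,0],[0,0,0]],[[0,0,0],[0,0,0]],[[0,0,0],[0,0,0]],[[0,0,0],[0,0,0]],[[0,0,0],[0,0,0]],[[0,0,0],[0,0,0]]]'

```text
t: 22.3
tool_pos: [0.5211, -0.0351, 0.3081]
orientation: [3.103, 0.485, 0.004]
force: [-4.9, 1.5, 12.5]
opening: 0.0294
gripper_force: 55.0
```

Request:
apply_moves --series '[[[0,0,0],[0,0,0]],[[0,0,-1],[0,0,0]],[[0,0,-2],[0,0,0]],[[0,0,-5],[0,0,0]],[[0,0,-15],[0,0,0]],[[0,0,-15],[0,0,0]],[[0,0,0],[0,0,0]],[[0,0,0],[0,0,0]],[[0,0,0],[0,0,0]]]'

```text
t: 23.05
tool_pos: [0.5203, -0.0352, 0.3428]
orientation: [-3.104, -0.485, 0.001]
force: [-0.3, -0.3, -4.0]
opening: 0.0297
gripper_force: 55.0
```

```bash
python3 - <<'E'
from h import *
print(robot.read_state()["force"].round(1))
s,c,im,d=shot("side","s10")
hsv=cv2.cvtColor(im,cv2.COLOR_BGR2HSV); m=(hsv[...,0]>100)&(hsv[...,0]<135)&(hsv[...,1]>70); m[:,330:]=0
for f in("s6","s9","s10"):
    q=cv2.cvtColor(cv2.imread(f"pics/{f}.png"),cv2.COLOR_BGR2HSV); m=(q[...,0]>100)&(q[...,0]<135)&(q[...,1]>70); m[:,330:]=0; m[:90]=0; print(f,blob(m)[:1])
for z in(.098,.087,.086): print(z,proj(c,np.array([.5216,-.035,z])))
go([.5072,.3008,.345])
E
```

```text
[-0.3 -0.3 -4. ]
s6 [(57, [258.8, 166.8], [253, 161, 12, 10])]
s9 [(112, [265.0, 166.5], [254, 158, 22, 13])]
s10 [(107, [265.1, 171.2], [254, 165, 23, 11])]
0.098 [265.33402818 163.57441085]
0.087 [265.35090897 167.20969634]
0.086 [265.35243581 167.53850119]
t 23.1 tcp [ 0.5202 -0.0351  0.3425] tilt [-1.7  0.3] yaw 17.75 shift [  90.1 -323.9   -2.4]
```

Pressed home: the blue edge is 14 mm lower in the side view and the tamper has not slipped. I carry the tamper back to the mat's centre.

Request:
apply_moves --series '[[[7,-24,0],[0,0,0]],[[10,-36,0],[0,0,0]],[[11,-38,0],[0,0,0]],[[11,-38,0],[0,0,0]],[[11,-38,0],[0,0,0]],[[11,-38,0],[0,0,0]],[[10,-38,0],[0,0,0]],[[10,-36,0],[0,0,0]],[[6,-24,0],[0,0,0]],[[3,-14,0],[0,0,0]],[[0,0,0],[0,0,0]],[[0,0,0],[0,0,0]]]'

```text
t: 24.1
tool_pos: [0.5071, 0.3009, 0.3425]
orientation: [3.102, 0.487, -0.003]
force: [-0.7, -1.6, -3.4]
opening: 0.0295
gripper_force: 55.0
```

Request:
apply_moves --series '[[[0,0,20],[0,0,0]],[[0,0,30],[0,0,0]],[[0,0,25],[0,0,0]],[[0,0,10],[0,0,0]],[[0,0,0],[0,0,0]],[[0,0,0],[0,0,0]],[[0,0,0],[0,0,0]],[[0,0,0],[0,0,0]]]'

```text
t: 24.77
tool_pos: [0.5085, 0.301, 0.2612]
orientation: [-3.103, -0.484, -0.006]
force: [0.3, -0.2, -3.4]
opening: 0.0294
gripper_force: 55.0
```

```bash
python3 - <<'E'
from h import *
s,c,im,d=shot("wrist","w11"); W=cloud(c,d)
go([.5072,.3008,.2245])
m=(im.max(2)<48)&(np.hypot(W[...,0]-.507,W[...,1]-.301)<.055)&(W[...,2]<.01)&(d>0)
P=W[m]; print(m.sum()); 
b=blob(m)[:2]; print(b)
if m.sum()>200: print("mat",ell(m,c,.004))
m=((W[...,2]>.02)&(np.hypot(W[...,0]-.507,W[...,1]-.301)<.045)&(W[...,2]<.06)&(d>0)); print(m.sum(),blob(m)[:2])
s,c,im,d=shot("side","s11"); a=cv2.resize(im[190:330,200:330],None,fx=4,fy=4,interpolation=2); cv2.imwrite("pics/s11c.png",a)
for n,p in(("mat",[.5072,.3008,.004]),):print(proj(c,np.array(p)))
dk=(im.max(2)<50);dk[:230]=0;dk[:,330:]=0;print(blob(dk)[:3])
E
```

```text
t 24.82 tcp [0.5084 0.301  0.261 ] tilt [3.2 1.5] yaw 17.74 shift [-1.3 -0.1 36.5]
3347
[(3347, [251.8, 188.1], [205, 160, 95, 69])]
mat (array([507.59, 301.11]), array([87.9, 88.2]))
1753 [(1753, [252.5, 209.6], [218, 190, 70, 45])]
[270.50111373 278.77448581]
[(844, [270.3, 281.4], [250, 268, 41, 27]), (542, [253.5, 317.8], [239, 307, 30, 23]), (253, [275.5, 234.2], [257, 230, 47, 25])]
```

Request:
apply_moves --series '[[[-0.5,0,15],[0,0,0]],[[-0.5,0,12],[0,0,0]],[[0,0,6],[0,0,0]],[[0,0,2],[0,0,0]],[[0,0,0],[0,0,0]],[[0,0,0],[0,0,0]],[[0,0,0],[0,0,0]],[[0,0,0],[0,0,0]],[[0,0,0],[0,0,0]]]'

```text
t: 25.62
tool_pos: [0.5068, 0.3006, 0.2244]
orientation: [-3.104, -0.485, -0.002]
force: [0.2, 0.9, -3.6]
opening: 0.0294
gripper_force: 55.0
```

```bash
python3 - <<'E'
from h import *
go([.5074,.3010,.2206]); print(robot.read_state()["force"].round(1))
E
```

```text
t 25.62 tcp [0.5068 0.3006 0.2244] tilt [0.9 0.4] yaw 17.75 shift [ 0.7 -0.2  3.8]
[ 0.2  0.9 -3.6]
```

Request:
apply_moves --series '[[[0.6,-0.2,1.5],[0,0,0]],[[0,0,1],[0,0,0]],[[0,0,0.5],[0,0,0]],[[0,0,0],[0,0,0]],[[0,0,0],[0,0,0]],[[0,0,0],[0,0,0]]]'

```text
t: 26.12
tool_pos: [0.507, 0.3009, 0.2207]
orientation: [3.104, 0.485, -0.0]
force: [-0.5, -0.4, -3.4]
opening: 0.0294
gripper_force: 55.0
```

Request:
apply_moves --series '[[[0,0,0.5],[0,0,0]],[[0,0,0.4],[0,0,0]],[[0,0,0],[0,0,0]],[[0,0,0],[0,0,0]]]'

```text
t: 26.45
tool_pos: [0.5071, 0.3009, 0.2205]
orientation: [-3.104, -0.485, -0.0]
force: [-4.4, -2.6, 5.2]
opening: 0.0294
gripper_force: 55.0
```

It touches the mat. I ease off 0.6 mm, let go, rise and look.

Request:
apply_moves --series '[[[0,0,-0.6],[0,0,0]],[[0,0,0],[0,0,0]],[[0,0,0],[0,0,0]]]'

```text
t: 26.7
tool_pos: [0.5071, 0.3009, 0.2205]
orientation: [-3.104, -0.485, -0.001]
force: [-1.4, -0.6, 0.4]
opening: 0.0296
gripper_force: 55.0
```

Request:
apply_moves --series '[[[0,0,0],[0,0,0]],[[0,0,0],[0,0,0]],[[0,0,0],[0,0,0]],[[0,0,0],[0,0,0]],[[0,0,0],[0,0,0]],[[0,0,0],[0,0,0]],[[0,0,0],[0,0,0]],[[0,0,0],[0,0,0]],[[0,0,0],[0,0,0]],[[0,0,0],[0,0,0]],[[0,0,0],[0,0,0]],[[0,0,0],[0,0,0]]]' --claw 1

```text
t: 27.7
tool_pos: [0.507, 0.3009, 0.2204]
orientation: [3.104, 0.485, 0.0]
force: [-0.6, -1.1, 0.5]
opening: 0.0924
gripper_force: 0.0
```

Request:
apply_moves --series '[[[0,0,-15],[0,0,0]],[[0,0,-30],[0,0,0]],[[0,0,-35],[0,0,0]],[[0,0,-35],[0,0,0]],[[-20,4,-30],[0,0,0]],[[-25,4,-14],[0,0,0]],[[0,0,0],[0,0,0]],[[0,0,0],[0,0,0]],[[0,0,0],[0,0,0]],[[0,0,0],[0,0,0]],[[0,0,0],[0,0,0]]]'

```text
t: 28.62
tool_pos: [0.4668, 0.2796, 0.3777]
orientation: [3.103, 0.484, -0.004]
force: [-0.6, -0.1, 0.5]
opening: 0.0935
gripper_force: 0.0
```

```bash
python3 - <<'E'
from h import *
s,c,im,d=shot("wrist","w12"); tamper(im,c,d); go([.4555,-.0558,.38])
E
```

```text
handle top (array([507.51, 300.89]), array([29. , 29.3]))
base (array([507.05, 301.1 ]), array([50.7, 51.1]))
mat (array([507.13, 300.72]), array([87.8, 88.5]))
t 28.67 tcp [0.4668 0.2796 0.3779] tilt [-2.2 -1. ] yaw 17.75 shift [-113.   316.    -1.7]
```

The tamper stands upright within 0.5 mm of the mat's centre. One last look at the screen before handing in.

Request:
apply_moves --series '[[[-11,30,0],[0,0,0]],[[-13,36,0],[0,0,0]],[[-13,36,0],[0,0,0]],[[-13,36,0],[0,0,0]],[[-13,36,0],[0,0,0]],[[-13,36,0],[0,0,0]],[[-13,36,0],[0,0,0]],[[-13,36,0],[0,0,0]],[[-11,34,0],[0,0,0]],[[0,0,0],[0,0,0]],[[0,0,0],[0,0,0]],[[0,0,0],[0,0,0]]]'

```text
t: 29.67
tool_pos: [0.4554, -0.0558, 0.3789]
orientation: [-3.103, -0.483, 0.001]
force: [-0.6, 0.2, -0.6]
opening: 0.0929
gripper_force: 0.0
```

```bash
python3 - <<'E'
from h import *
for i in range(4): robot.read_camera("top")
s,c,im,d=shot("wrist","w13"); W=cloud(c,d)
m=(np.hypot(W[...,0]-.5216,W[...,1]+.0347)<.024)&(W[...,2]>.06)&(W[...,2]<.12)&(d>0)
P=W[m]; A=np.c_[P[:,:2]-P[:,:2].mean(0),np.ones(len(P))]; k=np.linalg.lstsq(A,P[:,2],rcond=None)[0]
print("n",m.sum(),"slope mrad",(k[:2]*1000).round(1),"z",k[2],screen(im,c,.091))
s,c,im,d=shot("top","t13"); a=cv2.imread("pics/top0.png")
D=np.abs(im.astype(int)-a).max(2)[100:200,195:400]; print("diff wrench/portafilter region",(D>60).sum())
E
```

```text
n 1989 slope mrad [ 1.5 -1. ] z 0.09137791466936643 (array([ 0.52147247, -0.03509356]), array([58.84479904, 59.52781677]))
diff wrench/portafilter region 122
```

```bash
python3 -c "
from plant import robot
print(robot.close_job())"
```

```text
the job is handed in; nothing more can be done
None
```

The job is handed in at about 30 s: the screen sits level on its seat after a push of about 15 N for over two seconds, the tamper stands upright within 0.5 mm of the centre of its mat, and the arm touched nothing else on purpose (my last before/after picture check of the wrench and portafilter was inconclusive, and I did not check the screwdriver).

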